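# Lever open the tight peg tin and put the bag pegs away

### The arm

A 6-joint arm with a two-finger parallel gripper is mounted at the origin on a cart in front of the work surface, level with it; the furniture and walls round the work are solid. World frame = base frame: x ahead of the robot, y to its left, z up, the work surface at z = 0. Lengths are in mm, angles in rad, forces in N, time in s.
With the tool pointing down it reaches from about 325 to 850 mm from the base axis. Payload 4.4 kg.
Tool frame: the origin (TCP) lies on the centre line of the jaws, within the pads' length; the fingertips stand r.nose_length ahead of it and the grasp point (between the pads) lies 11 mm behind it (r.nose_length is the distance from the TCP to the fingertips, in mm); z points along the fingers, y is the line along which they close (so a half turn about z gives the same grasp; the last joint's range is limited). The gripper opens to 94 mm and grips with 3 to 60 N. Pads are 16 mm wide; open, the fingers measure 119 mm over their backs; the gripper's body (75 mm by 177 mm) begins 78 mm behind the grasp point.
Start: joints at [-1.498, 0.207, 1.542, -0, 1.393, -0.15], TCP at [127.04, -560.792, 192.747] pointing down, gripper open.
Joint ranges: [-2.73, 2.73], [-0.86, 2.22], [0.23, 2.46], [-1.11, 4.25], [0.08, 2.63], [-2.82, 2.82]. Speed limits (rad/s): [2.79, 2.79, 3.14, 3.14, 3.14, 3.14].

### API

Orientations are given as a unit quaternion [w, x, y, z].
In Python, from cell import get_state, optics, r, recognise, regions_of gives the robot as it stands. The module is installed in compiled form; this text tells all that it offers.
- The arm moves only by the tool jog_arm, never from a script. Its argument "series" is a list of rows, each an object with "claw": the finger opening in mm, from 0 to 94; "offset": the shift along the world's x, y, z in units of 60 mm (1.0 is 60 mm), a list of three; "roll": the turn about the world's z in units of 8 degrees (1.0 is 8 degrees). A call has exactly 10 rows; each row is the pose to reach, as a shift and turn from the pose commanded when the call began; what a row does not reach only later rows make up. A row lasts 1/8 s, in which the tool goes at most 62.5 mm and 10.7 degrees, less where a joint would pass 70% of its speed; a pose out of reach is approached as far as the arm can. A call with a gripper value outside its range is refused whole. The fingers move at their own pace and stop on an object; the grip force is fixed at half the most. Time passes only in rows, so rows that repeat a pose let the fingers close, or fill a call up. It gives the time, the measured TCP pose, the force, the opening and the grip force at its end, in the units of the state.
- get_state(): the state, without advancing time (a new reading comes with each control period).
- optics.read_camera(name): name is "scene" or "top"; returns the picture (480x640x3 uint8, red, green, blue); there is no depth.
- optics.camera_params(name): a dict with "intrinsics" (3x3 intrinsics, pixels), "dist" ([k1, k2, p1, p2, k3] as OpenCV has them; the pictures are not rectified), "eye" and "rotation" of the camera in the world. Camera axes: x right, y up, looking along -z (the intrinsics and any distortion apply to the point x, -y, -z); pixel columns grow to the right and rows downward; lengths in mm; the calibration is good to about 2 mm. A picture is of the moment at which its call begins. camera_params takes no time and is no camera call.
- r.job_done(): hands the job in; it is judged then, once.
Trained networks look in the newest picture that a camera, given by its name, has taken for a name from the list of things; names that differ only in an ending like _2 or _b are one class to them, and where a whole thing is asked for, a point or a joint stands for the part that bears it (a point fixed in the world has none). Each returns a list of dicts, best first, with "p" (0 to 1); they miss things now and then, are a little off and sometimes report something else, mostly with a low value. They report only what shows in the picture. A call takes as long as a camera call.
- recognise(camera, target): "rect" ([left, top, right, bottom] in pixels, round what is visible of it).
- regions_of(camera, target): "region" (480x640 bool, what is visible of it) and "rect" ([left, top, right, bottom] in pixels, round what is visible of it).
The state is a dict: "time_s": time; "q": joint angles; "joint_vel": joint speeds; "joint_efforts": joint torques, N m; "position": TCP position; "ee_rot": TCP orientation; "wrist_force": force on the tool from outside, world axes, zero at the start; "wrist_torque": the same for the moment, N m; "width": finger opening in mm; "finger_force": force on a finger pad.
Only numpy, scipy, OpenCV 4.12 (cv2) and the standard library are available. Lean on these libraries where they do the work, as an engineer would, in place of code of your own. Each camera call takes 0.05 s, during which the arm holds its last target. There are 200 camera calls.

### The job

The blue tin in which the wooden bag pegs are kept has a tight snap lid: slide the blade of the palette knife over the rolled edge in the notch at the tin's front, lever the lid up with it, and swing the lid right back to its stop. Lay the knife flat on the serving board again and put both loose pegs into the tin, leaving it open. Do not touch the lid with the gripper while it is still shut, and do not disturb the other things.

Things in the scene. Friction and masses are not known exactly. Their poses are not given: they have to be found in the camera images.
- tin: Blue sheet-steel tin, 110 mm deep (x) x 150 mm wide (y) x 94 mm high, walls and floor 3 mm; it does not move. Origin: centre of its underside; own -x points out of its front (outer face at x = -55 mm), where the notch is, roughly to the robot's left; the hinge is at +x. Two more pegs lie on its floor along the hinge wall (x > 14 mm, 18 mm high).
- tin_notch (a point): Top of the rolled edge (round, radius 2.5 mm; the fulcrum) in the notch of the front wall, middle of its width: (-55, 0, 85) mm in the tin's frame, axes as the tin's. The notch is 68 mm wide; the shut lid's underside is 9 mm above this edge, so a gap 9 mm high leads over it into the tin.
- tin_hinge (a point): Middle of the lid's hinge pin: (58, 0, 94) mm in the tin's frame; the pin runs along the tin's y. Axes as the tin's.
- tin_lid: The tin's blue hinged lid. Origin on the hinge pin (middle); shut, its axes are the tin's. Plate 116.5 mm long (towards own -x) x 158 mm wide x 3 mm; its flat underside lies in the plane z = 0 of this frame. A skirt reaches 11 mm down outside the tin's walls at both sides and at the front, except across the notch.
- lid_hinge (a joint): Angle of the lid, rad: 0 shut, 1.57 upright, 1.85 leaning back on its stop. Two spring catches in the front wall hold the shut lid with about 10 N at its front edge over the first 0.05 rad; after that the stiff hinge (0.12 N m friction) lets it stay where it is left.
- knife: Palette knife, loose, 0.08 kg, 184 mm long, lying flat on the board. Origin: underside, where handle and blade meet; +x along the blade, z up. Dark wooden handle x -85 to 0 mm, 20 mm wide (y), 18 mm thick (z 0 to 18); steel neck of 13 mm diameter to x = 8; straight steel blade to x = 99, 18 mm wide, 2 mm thick, at z = 8 to 10 mm, with a round end.
- knife_grip (a point): Point in the knife's handle to grip, (-20, 0, 9) mm in the knife's frame, near its centre of mass. Axes as the knife's.
- knife_tip (a point): End of the blade, (99, 0, 9) mm in the knife's frame. Axes as the knife's.
- board: Pale wooden serving board, 150 mm (x) x 220 mm (y) x 14 mm thick; it does not move. Origin: centre of its underside, so its top is at z = 14 mm.
- peg_a: Loose wooden spring peg, 12 mm (x) x 72 mm (y) x 15 mm high, on the worktop to the right. Origin: centre of its underside.
- peg_b: Loose wooden spring peg, the same size, on the worktop between tin and board. Origin: centre of its underside.
- tumbler: Bystander: clear glass tumbler, 80 mm across, 91 mm high.
- espresso_cup: Bystander: striped espresso cup, 60 mm across (83 mm with its handle), 49 mm high.
- spice_jar: Bystander: spice jar with black cap, 41 mm across, 105 mm high.
- garlic: Bystander: garlic bulb, 56 mm across and high.
- cherry_tomato: Bystander: small tomato, 35 mm, on the board.
- wine_cork: Bystander: wine cork standing on end, 23 mm across, 44 mm high.
- teaspoon: Bystander: teaspoon, 139 x 30 x 10 mm, on the worktop near the robot.

How it is judged (in metres and radians):
On the way, in this order (a step that is already met when the one before it is completed fails the run):
1. the shut lid is levered up with the knife: it is open by more than 0.07 rad with the knife bearing on it (value of joint lid_hinge above 0.07 rad and contact force between knife and tin_lid above 0.2 N), for 0.05 s.
2. the lid is swung back past upright, beyond 1.5 rad (value of joint lid_hinge above 1.5 rad), for 0.2 s.
At the end, for the whole second after the job is handed in: The lid stands open beyond 1.5 rad; the knife lies flat (within 0.15 rad) on the board, its origin over the board and 8 to 22 mm above the worktop; both loose pegs lie inside the tin (origins within its walls and below 65 mm); all are at rest (value of joint lid_hinge above 1.5 rad and x of knife in the frame of board between -0.075 and 0.075 m and y of knife in the frame of board between -0.11 and 0.11 m and z of knife in the frame of board between 0.008 and 0.022 m and angle between knife's own z axis and vertical below 0.15 rad and linear speed of each of knife, peg_a, peg_b below 0.02 m/s and x of peg_a in the frame of tin between -0.055 and 0.055 m and y of peg_a in the frame of tin between -0.075 and 0.075 m and z of peg_a in the frame of tin between -0.005 and 0.065 m and x of peg_b in the frame of tin between -0.055 and 0.055 m and y of peg_b in the frame of tin between -0.075 and 0.075 m and z of peg_b in the frame of tin between -0.005 and 0.065 m); the robot touches nothing.
It fails at once if the gripper presses on the lid while it is still shut (below 0.05 rad) (value of joint lid_hinge below 0.05 rad and contact force between the fingers and tin_lid above 1 N).
It fails at once if a bystander is moved more than 30 mm (distance of any of tumbler, espresso_cup, spice_jar, garlic, cherry_tomato, wine_cork, teaspoon from where it was at the start of the episode above 0.03 m).
It also fails if it takes over 72 s, if anything falls off the work surface, if the arm or the gripper's body presses on something with over 40 N, if the wrist force passes 120 N, or if a joint passes its speed limit or range.

## Working session

There is one attempt and no reset: what is moved stays moved. The work goes in short steps, Python scripts to look and compute and a tool call to move; the robot and the scene stay as the last step left them, time stands still between calls to the robot, and variables do not carry over. Pictures are saved under pics/ and viewed, at most 10 in all, crops included, and the job is handed in when it is done.

Besides the shell and the picture viewer there is one more tool, called as a command line: name --argument value ..., lists and objects as JSON in quotes. jog_arm: Moves the arm, as the interface text tells. Its arguments: {"type":"object","properties":{"series":{"type":"array","items":{"type":"object","properties":{"claw":{"type":"number"},"offset":{"type":"array","items":{"type":"number"}},"roll":{"type":"number"}}}}},"required":["series"]}

```bash
mkdir -p pics; cat > h.py <<'E'
import numpy as np, cv2
from cell import get_state, optics, r, recognise, regions_of
def cam(n):
    p=optics.camera_params(n); return np.array(p["intrinsics"],float),np.array(p["dist"],float),np.array(p["eye"],float),np.array(p["rotation"],float)
def to_world(n,uv,z):
    K,d,e,R=cam(n); uv=np.array(uv,float).reshape(-1,1,2)
    x=cv2.undistortPoints(uv,K,d).reshape(-1,2)
    D=np.c_[x[:,0],-x[:,1],-np.ones(len(x))]@R.T
    return e+D*((z-e[2])/D[:,2])[:,None]
def to_pix(n,P):
    K,d,e,R=cam(n); c=(np.array(P,float).reshape(-1,3)-e)@R; c=c*[1,-1,-1]
    return cv2.projectPoints(c,np.zeros(3),np.zeros(3),K,d)[0].reshape(-1,2)
def snap(n,f):
    im=optics.read_camera(n); cv2.imwrite('pics/'+f,im[...,::-1]); return im
E
python3 - <<'E'
from h import *
for n in("scene","top"):
    snap(n,n+'0.png'); print(n,[np.round(a,3).tolist() for a in cam(n)])
s=get_state(); print(s['time_s'],s['ee_rot'],s['width'],r.nose_length)
for t,z in(("knife",18),("tin_lid",97),("board",14),("peg_a",15)):
    for g in regions_of("top",t)[:4]:
        if g['p']<.3: continue
        c=max(cv2.findContours(g['region'].astype(np.uint8),0,2)[0],key=len)
        q=cv2.boxPoints(cv2.minAreaRect(to_world("top",c.astype(float),z)[:,:2].astype(np.float32)))
        print(t,round(g['p'],2),g['rect'],q.round(0).tolist())
E
```

```text
scene [[[536.043, 0.0, 305.82], [0.0, 536.043, 241.378], [0.0, 0.0, 1.0]], [0.049, 0.0, 0.0, 0.0, 0.0], [31.951, 634.226, 830.485], [-0.298, -0.139, 0.394, 0.858]]
top [[[605.287, 0.0, 308.043], [0.0, 605.287, 244.926], [0.0, 0.0, 1.0]], [-0.183, 0.0, 0.0, 0.0, 0.0], [-325.359, 131.759, 1487.474], [-0.608, -0.181, 0.214, 0.743]]
0.1 [-1.00805934e-03  9.93802821e-01  1.11152762e-01  3.00554324e-05] 94.34818192575817 8.0Traceback (most recent call last):
  File "<stdin>", line 9, in <module>
  File "h.py", line 8, in to_world
    D=np.c_[x[:,0],-x[:,1],-np.ones(len(x))]@R.T
      ~~~~~~~~~~~~~~~~~~~~~~~~~~~~~~~~~~~~~~^~~~
ValueError: matmul: Input operand 1 has a mismatch in its core dimension 0, with gufunc signature (n?,k),(k,m?)->(n?,m?) (size 4 is different from 3)
```

View pics/top0.png

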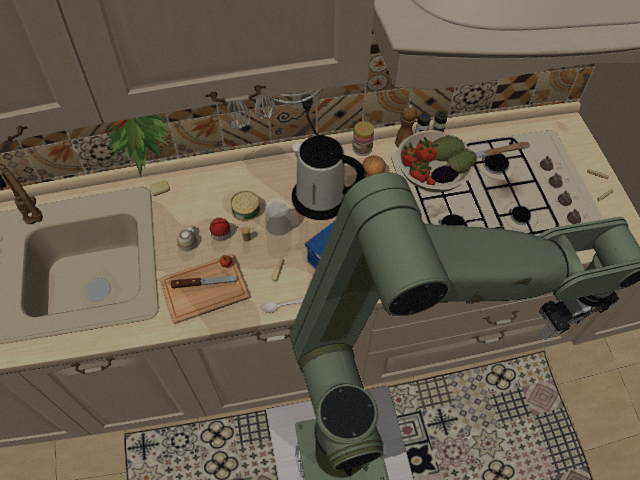

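View pics/scene0.png

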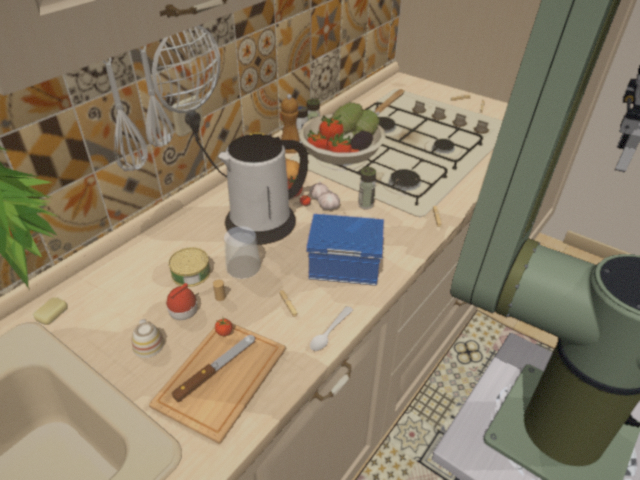

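The top view shows the board (205,285), knife (200,282) and peg_b (277,270), with the tin partly behind the arm. The scene view shows the tin (345,250), knife (215,368), peg_b (288,303) and a peg at (437,215), which is probably peg_a. The camera rotation is a quaternion, so I'll fix the helper.

```bash
sed -i 's/np.array(p\["rotation"\],float)$/Q.from_quat(np.array(p["rotation"],float),scalar_first=True).as_matrix()/; 1a from scipy.spatial.transform import Rotation as Q' h.py
python3 - <<'E'
from h import *
np.set_printoptions(suppress=True)
ims={}
for n in("scene","top"): ims[n]=snap(n,n+'1.png')
for n,t,z in(("top","knife",18),("scene","knife",18),("scene","tin_lid",97),("scene","tin",97),("top","board",14),("scene","board",14),("scene","peg_a",15),("top","peg_a",15)):
    for g in regions_of(n,t)[:5]:
        if g['p']<.2: continue
        c=max(cv2.findContours(g['region'].astype(np.uint8),0,2)[0],key=len)
        q=cv2.boxPoints(cv2.minAreaRect(to_world(n,c.astype(float),z)[:,:2].astype(np.float32)))
        print(n,t,round(g['p'],2),np.round(g['rect']).tolist(),q.round(0).tolist())
im=ims['scene']
a=cv2.resize(im[200:300,285:385],(400,400),interpolation=cv2.INTER_CUBIC)
b=cv2.resize(im[310:420,150:270],(400,367),interpolation=cv2.INTER_CUBIC); b=cv2.copyMakeBorder(b,0,33,0,0,0)
cv2.imwrite('pics/crop1.png',np.hstack([a,b])[...,::-1])
E
```

```text
scene knife 0.94 [173.0, 336.0, 256.0, 403.0] [[518.0, 177.0], [545.0, 176.0], [556.0, 361.0], [529.0, 362.0]]
scene knife 0.62 [310.0, 306.0, 351.0, 351.0] [[405.0, -1.0], [433.0, -2.0], [434.0, 129.0], [406.0, 130.0]]
scene knife 0.57 [308.0, 212.0, 386.0, 283.0] [[406.0, -92.0], [525.0, -293.0], [677.0, -203.0], [559.0, -2.0]]
scene tin_lid 0.84 [304.0, 214.0, 382.0, 260.0] [[409.0, -85.0], [474.0, -202.0], [615.0, -123.0], [549.0, -6.0]]
scene tin_lid 0.27 [224.0, 225.0, 260.0, 278.0] [[567.0, 102.0], [683.0, -14.0], [734.0, 37.0], [618.0, 153.0]]
scene tin 0.67 [310.0, 212.0, 385.0, 285.0] [[371.0, -20.0], [479.0, -202.0], [614.0, -122.0], [507.0, 60.0]]
top board 0.97 [162.0, 254.0, 249.0, 323.0] [[420.0, 367.0], [463.0, 149.0], [619.0, 179.0], [576.0, 397.0]]
scene board 0.59 [146.0, 328.0, 285.0, 442.0] [[422.0, 371.0], [462.0, 152.0], [612.0, 179.0], [572.0, 398.0]]
scene peg_a 0.64 [279.0, 290.0, 295.0, 317.0] [[497.0, 75.0], [564.0, 44.0], [570.0, 57.0], [503.0, 87.0]]
```

View pics/crop1.png

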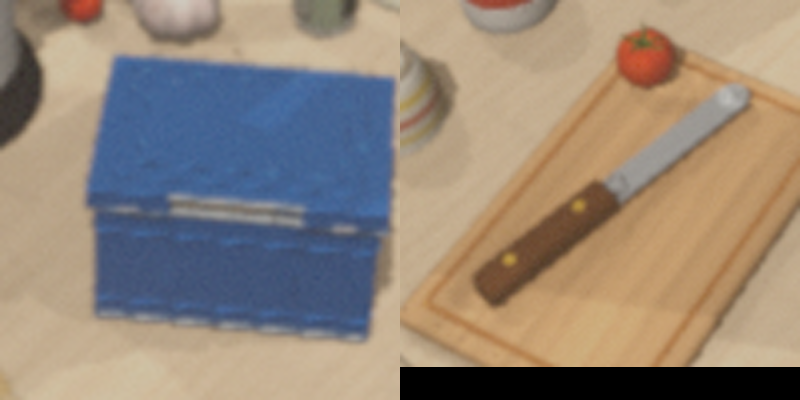

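The crop shows the shut tin: lid corners near (313.8,214.3), (383,219.5), (307.5,249) and (382,253), base front corners (309,278.7) and (377,284.2), and the notch at about (345,252). The knife lies with its blade towards the tin, tip at (254,338) and neck at (213,367). Next I'll fit the poses.

```bash
cat > m.py <<'E'
from h import *
from scipy.optimize import least_squares
np.set_printoptions(suppress=True,precision=1)
# tin
P=np.array([[58,79,97],[58,-79,97],[-58.5,79,97-5],[-58.5,-79,97-5],[-55,75,0],[-55,-75,0]],float)
U=np.array([[313.7,214.3],[383.2,219.5],[307.3,250.5],[381.7,254.5],[309,278.7],[377,284.2]])
def tf(p,P):
    c,s=np.cos(p[2]),np.sin(p[2]); return P@np.array([[c,s,0],[-s,c,0],[0,0,1]])+[p[0],p[1],0]
f=least_squares(lambda p:(to_pix("scene",tf(p,P))-U).ravel(),[500,-80,-1.6],x_scale=[10,10,.1])
print('tin',f.x[:2],np.degrees(f.x[2]),'res',f.fun.reshape(-1,2).tolist())
print('notch',tf(f.x,np.array([[-55,0,85.],[58,0,94]])))
n=to_world("scene",[[285+170/4,200+197/4],[285+305/4,200+210/4]],94);print('notch px',n)
# knife
k=to_world("scene",[[254,337.5],[250.5,339],[219,366]],24);print('tip,blade pts',k, np.degrees(np.arctan2(*(k[1]-k[2])[1::-1])))
h=to_world("scene",[[213,367],[176,394]],32);print('handle top ends',h,np.degrees(np.arctan2(*(h[0]-h[1])[1::-1])))
print('peg_a?',to_world("scene",[[434,208],[437,215],[439,223]],12))
for t,z in(("tomato",0),("cherry_tomato",18),("tumbler",45),("spice_jar",50),("garlic",28),("espresso_cup",25),("wine_cork",22),("teaspoon",5)):
    try:
        for g in recognise("scene",t)[:2]:
            q=g['rect']; print(t,round(g['p'],2),np.round(q),to_world("scene",[[(q[0]+q[2])/2,(q[1]+q[3])/2]],z)[0])
    except Exception as e: print(t,e)
E
python3 m.py
```

```text
tin [ 514.7 -111.7] -58.43597165631125 res [[-1.0874029034431487, -0.9906017294753156], [0.543076063034448, -1.2260028393860125], [-0.7917136582070725, -1.267086779775724], [1.3077837946979685, 0.5904103739723041], [-0.3942359777496449, 1.0251947669051447], [0.34278556707266716, 1.17681233913288]]
notch [[ 485.9  -64.8   85. ]
 [ 545.  -161.1   94. ]]
notch px [[515.7 -45.6  94. ]
 [455.1 -80.4  94. ]]
tip,blade pts [[520.4 180.7  24. ]
 [523.1 187.5  24. ]
 [525.8 268.1  24. ]] -91.9274723407091
handle top ends [[527.9 279.9  32. ]
 [537.4 357.5  32. ]] -97.03005693467504
peg_a? [[ 452.5 -412.8   12. ]
 [ 432.9 -391.6   12. ]
 [ 414.  -366.1   12. ]]
tomato it knows: board, cherry_tomato, espresso_cup, garlic, knife, knife_grip, knife_tip, lid_hinge, peg, spice_jar, teaspoon, tin, tin_hinge, tin_lid, tin_notch, tumbler, wine_cork
cherry_tomato 0.51 [213. 316. 235. 336.] [589.7 192.8  18. ]
tumbler 0.93 [224. 228. 260. 281.] [684.9  37.1  45. ]
spice_jar 0.66 [355. 168. 375. 210.] [ 606.5 -327.9   50. ]
garlic 0.78 [317. 196. 341. 209.] [ 662.8 -251.7   28. ]
espresso_cup 0.91 [130. 318. 166. 359.] [676.7 307.1  25. ]
wine_cork 0.46 [215. 280. 226. 296.] [665.8 125.9  22. ]
teaspoon 0.56 [309. 306. 350. 350.] [430.6  59.    5. ]
```

jog_arm --series '[{"offset": [0.4, 0.4, 0.7], "roll": 0.5, "claw": 60}, {"offset": [0.9, 0.9, 1.4], "roll": 1.5, "claw": 60}, {"offset": [1.6, 1.6, 1.6], "roll": 2.5, "claw": 60}, {"offset": [2.3, 2.3, 1.6], "roll": 3.5, "claw": 60}, {"offset": [3, 3, 1.6], "roll": 4.5, "claw": 60}, {"offset": [3.7, 3.7, 1.6], "roll": 5.5, "claw": 60}, {"offset": [4.4, 4.4, 1.6], "roll": 6.5, "claw": 60}, {"offset": [5, 5.1, 1.6], "roll": 7.5, "claw": 60}, {"offset": [5.3, 6.05, 1.6], "roll": 8.5, "claw": 60}, {"offset": [5.5, 7.05, 1.6], "roll": 9, "claw": 60}]'

```text
time_s: 2.25
position: [457.7, -136.0, 288.7]
ee_rot: [0.0, 0.738, 0.675, 0.0]
wrist_force: [1.1, -0.4, 0.4]
width: 60.0
finger_force: 0.0
```

jog_arm --series '[{"offset": [0.1, 0.9, 0], "roll": 0, "claw": 60}, {"offset": [0.3, 1.9, 0], "roll": 0, "claw": 60}, {"offset": [0.5, 2.9, 0], "roll": 0, "claw": 60}, {"offset": [0.7, 3.9, 0], "roll": 0, "claw": 60}, {"offset": [0.9, 4.9, 0], "roll": 0, "claw": 60}, {"offset": [1.1, 5.8, -0.4], "roll": 0, "claw": 60}, {"offset": [1.2, 6.6, -1.0], "roll": 0, "claw": 60}, {"offset": [1.24, 7.2, -1.8], "roll": 0, "claw": 60}, {"offset": [1.24, 7.28, -2.5], "roll": 0, "claw": 60}, {"offset": [1.24, 7.28, -2.5], "roll": 0, "claw": 60}]'

```text
time_s: 3.5
position: [527.8, 298.3, 134.2]
ee_rot: [-0.002, 0.738, 0.675, -0.005]
wrist_force: [-0.3, -0.9, -0.2]
width: 59.9
finger_force: 0.0
```

```bash
python3 - <<'E'
from h import *
np.set_printoptions(suppress=True,precision=1)
s=snap("scene",'s2.png'); t=snap("top",'t2.png'); print(get_state()['position'])
for n in("scene","top"):
  for g in regions_of(n,"peg_a")[:5]:
    c=max(cv2.findContours(g['region'].astype(np.uint8),0,2)[0],key=len)
    q=cv2.minAreaRect(to_world(n,c.astype(float),12)[:,:2].astype(np.float32)); print(n,g['p'],np.round(g['rect']),q)
  for nm in("knife_grip","knife_tip","knife"):
    for g in recognise(n,nm)[:1]: print(n,nm,g['p'],to_world(n,[[(g['rect'][0]+g['rect'][2])/2,(g['rect'][1]+g['rect'][3])/2]],25))
f=lambda im,a,b,c,d,w,h:cv2.resize(im[b:d,a:c],(w,h),interpolation=cv2.INTER_CUBIC)
A=np.hstack([f(t,150,220,310,330,580,400),f(t,400,200,490,280,220,200).repeat(1,0) if 0 else cv2.vconcat([f(t,370,220,470,310,220,200),f(s,400,180,500,270,220,200)])])
cv2.imwrite('pics/c2.png',A[...,::-1])
E
```

```text
[532.  298.9 139.7]
scene 0.66 [433. 208. 442. 226.] ((431.83477783203125, -388.4927978515625), (13.9844331741333, 80.37281799316406), 38.038875579833984)
scene 0.52 [279. 292. 296. 317.] ((535.3655395507812, 64.23583221435547), (12.922658920288086, 74.76614379882812), 62.16342544555664)
scene knife_grip 0.89 [[528.  281.1  25. ]]
scene knife 0.74 [[529.1 277.8  25. ]]
top knife_tip 0.59 [[535.1 341.8  25. ]]
top knife 0.37 [[537.2 337.2  25. ]]
```

View pics/c2.png

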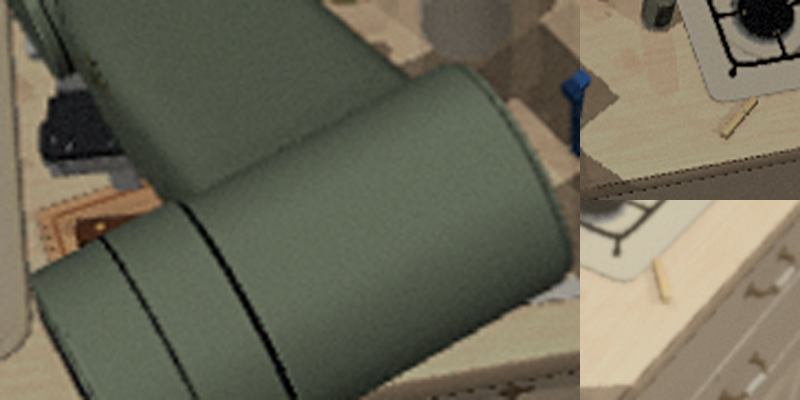

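The arm hides the knife in the top view. peg_a is confirmed at (432,-388), beside the hob. Now to descend and grip the knife.

jog_arm --series '[{"offset": [0, 0, -0.6], "roll": 0, "claw": 60}, {"offset": [0, 0, -1.2], "roll": 0, "claw": 60}, {"offset": [0, 0, -1.7], "roll": 0, "claw": 60}, {"offset": [0, 0, -1.88], "roll": 0, "claw": 60}, {"offset": [0, 0, -1.88], "roll": 0, "claw": 60}, {"offset": [0, 0, -1.88], "roll": 0, "claw": 10}, {"offset": [0, 0, -1.88], "roll": 0, "claw": 10}, {"offset": [0, 0, -1.88], "roll": 0, "claw": 10}, {"offset": [0, 0, -1.88], "roll": 0, "claw": 10}, {"offset": [0, 0, -1.88], "roll": 0, "claw": 10}]'

```text
time_s: 5.25
position: [531.5, 299.0, 26.0]
ee_rot: [0.0, 0.739, 0.674, 0.0]
wrist_force: [-0.2, -0.1, 1.1]
width: 13.4
finger_force: 0.0
```

```bash
python3 - <<'E'
from h import *
s=snap("scene",'s3.png'); g=get_state(); print(g['width'],g['finger_force'],g['position'],g['wrist_force'])
cv2.imwrite('pics/c3.png',cv2.resize(s[290:430,140:300],(800,600),interpolation=cv2.INTER_CUBIC)[...,::-1][:600])
E
```

```text
11.294097868150498 0.0 [531.39314445 299.02340161  25.98032783] [ 0.65184413 -0.68040759 -0.07235666]
```

View pics/c3.png

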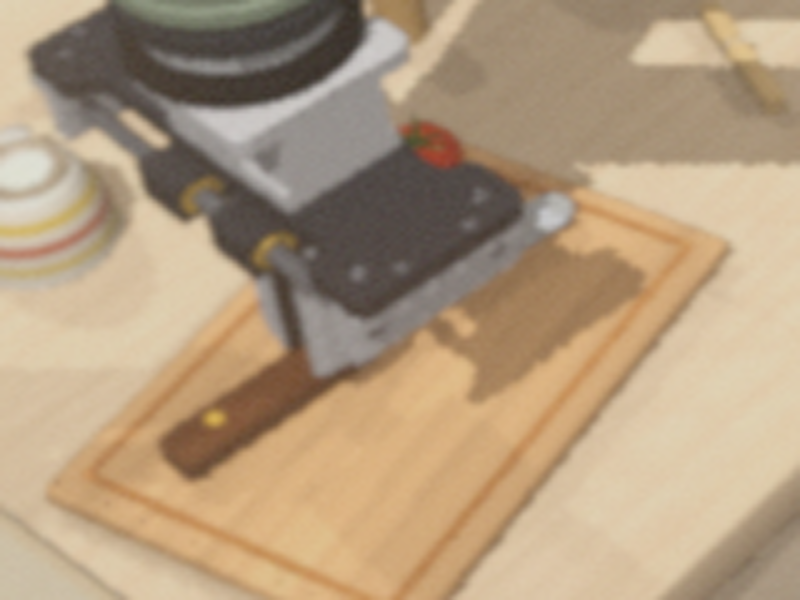

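```bash
python3 - <<'E'
from h import *
np.set_printoptions(suppress=True,precision=1)
v=lambda p:(to_pix("scene",p)-[140,290])*[5,600/140]
print(v([[531.5,299,18],[531.5,299,26],[531.5,299,32],[531.5,307,18],[525,299,18],[538,299,18]]))
for p in([555,210],[185,445],[213,418]): print(p,to_world("scene",[[p[0]/5+140,p[1]*140/600+290]],32 if p[0]<300 else 24))
K=np.array([[532,299,32],[536,360,32],[528,280,32],[540,299,32],[522,299,32]]);print(v(K))
print(get_state()['width'])
E
```

```text
[[323.4 376.1]
 [320.7 364.6]
 [318.6 355.9]
 [306.9 389. ]
 [336.1 384.2]
 [310.8 368. ]]
[555, 210] [[522.4 186.9  24. ]]
[185, 445] [[536.3 356.3  32. ]]
[213, 418] [[538.3 342.   32. ]]
[[317.6 355.2]
 [177.3 451.9]
 [364.5 330. ]
 [302.  345.3]
 [337.3 367.8]]
11.294097868150498
```

jog_arm --series '[{"offset": [0, 0, 0], "roll": 0, "claw": 10}, {"offset": [0, 0, 0], "roll": 0, "claw": 10}, {"offset": [0, 0, 0], "roll": 0, "claw": 10}, {"offset": [0, 0, 0], "roll": 0, "claw": 10}, {"offset": [0, 0, 0], "roll": 0, "claw": 10}, {"offset": [0, 0, 0], "roll": 0, "claw": 10}, {"offset": [0, 0, 0], "roll": 0, "claw": 10}, {"offset": [0, 0, 0], "roll": 0, "claw": 10}, {"offset": [0, 0, 0], "roll": 0, "claw": 10}, {"offset": [0, 0, 0], "roll": 0, "claw": 10}]'

```text
time_s: 6.55
position: [531.4, 299.0, 25.9]
ee_rot: [-0.0, 0.739, 0.674, 0.0]
wrist_force: [0.4, -0.9, -1.1]
width: 9.8
finger_force: 0.0
```

```bash
python3 - <<'E'
from h import *
np.set_printoptions(suppress=True,precision=2)
s=snap("scene",'s4.png'); g=get_state(); print(g['width'],g['finger_force'],g['position'],g['wrist_force'],g['wrist_torque'],Q.from_quat(g['ee_rot'],scalar_first=True).as_matrix())
cv2.imwrite('pics/c4.png',cv2.resize(s[340:410,165:245],(800,700),interpolation=cv2.INTER_CUBIC)[...,::-1][:600])
E
```

```text
10.200049572364447 0.0 [531.39 299.03  25.95] [-0.42 -0.47  0.13] [-0.08 -0.05 -0.05] [[ 0.09  1.   -0.  ]
 [ 1.   -0.09  0.  ]
 [ 0.   -0.   -1.  ]]
```

View pics/c4.png

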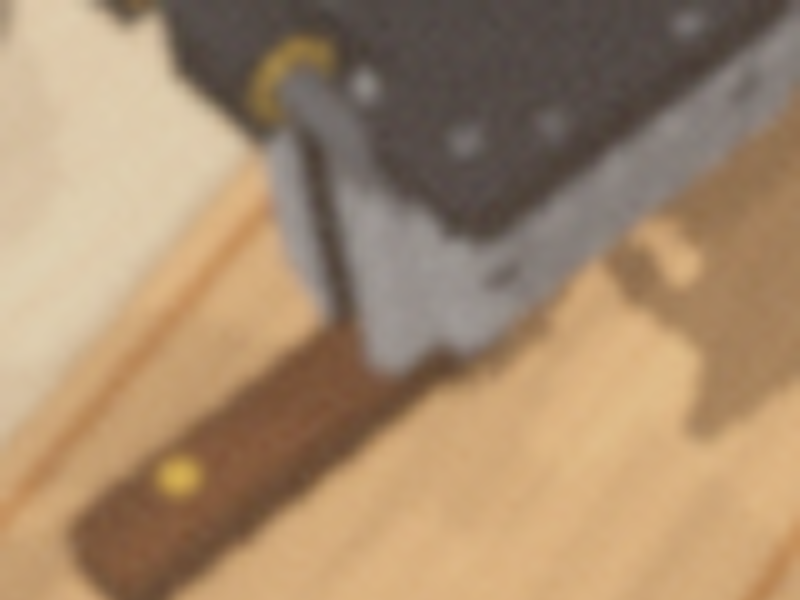

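The view shows the fingertips closed above the handle, at about c4 (390,375), so they stand higher than the nominal 8 mm would put them. I'll reopen and lower in small, force-checked steps.

jog_arm --series '[{"offset": [0, 0, 0], "roll": 0, "claw": 50}, {"offset": [0, 0, 0], "roll": 0, "claw": 50}, {"offset": [0, 0, 0], "roll": 0, "claw": 50}, {"offset": [0, 0, 0], "roll": 0, "claw": 50}, {"offset": [0, 0, 0], "roll": 0, "claw": 50}, {"offset": [0, 0, 0], "roll": 0, "claw": 50}, {"offset": [0, 0, -0.03], "roll": 0, "claw": 50}, {"offset": [0, 0, -0.06], "roll": 0, "claw": 50}, {"offset": [0, 0, -0.09], "roll": 0, "claw": 50}, {"offset": [0, 0, -0.12], "roll": 0, "claw": 50}]'

```text
time_s: 7.85
position: [531.4, 299.0, 18.5]
ee_rot: [-0.0, 0.739, 0.674, -0.0]
wrist_force: [-0.4, -0.2, -0.4]
width: 49.9
finger_force: 0.0
```

jog_arm --series '[{"offset": [0, 0, -0.02], "roll": 0, "claw": 50}, {"offset": [0, 0, -0.04], "roll": 0, "claw": 50}, {"offset": [0, 0, -0.06], "roll": 0, "claw": 50}, {"offset": [0, 0, -0.08], "roll": 0, "claw": 50}, {"offset": [0, 0, -0.08], "roll": 0, "claw": 50}, {"offset": [0, 0, -0.08], "roll": 0, "claw": 50}, {"offset": [0, 0, -0.08], "roll": 0, "claw": 50}, {"offset": [0, 0, -0.08], "roll": 0, "claw": 50}, {"offset": [0, 0, -0.08], "roll": 0, "claw": 50}, {"offset": [0, 0, -0.08], "roll": 0, "claw": 50}]'

```text
time_s: 9.1
position: [531.5, 299.0, 13.9]
ee_rot: [0.0, 0.739, 0.674, 0.0]
wrist_force: [0.2, 0.5, 0.1]
width: 49.8
finger_force: 0.0
```

jog_arm --series '[{"offset": [0, 0, -0.03], "roll": 0, "claw": 50}, {"offset": [0, 0, -0.05], "roll": 0, "claw": 50}, {"offset": [0, 0, -0.07], "roll": 0, "claw": 50}, {"offset": [0, 0, -0.08], "roll": 0, "claw": 50}, {"offset": [0, 0, -0.08], "roll": 0, "claw": 50}, {"offset": [0, 0, -0.08], "roll": 0, "claw": 50}, {"offset": [0, 0, -0.08], "roll": 0, "claw": 50}, {"offset": [0, 0, -0.08], "roll": 0, "claw": 50}, {"offset": [0, 0, -0.08], "roll": 0, "claw": 50}, {"offset": [0, 0, -0.08], "roll": 0, "claw": 50}]'

```text
time_s: 10.35
position: [531.5, 299.0, 9.2]
ee_rot: [0.0, 0.739, 0.674, 0.0]
wrist_force: [0.4, -0.5, -0.2]
width: 50.2
finger_force: 0.0
```

```bash
python3 - <<'E'
from h import *
s=snap("scene",'s5.png'); g=get_state(); print(g['width'],g['position'],g['wrist_force'])
cv2.imwrite('pics/c5.png',cv2.resize(s[340:410,165:245],(800,700),interpolation=cv2.INTER_CUBIC)[...,::-1][:600])
E
```

```text
50.139906512261355 [531.44672208 299.04907112   9.16425718] [-0.08344885  0.66550586 -0.35813133]
```

View pics/c5.png

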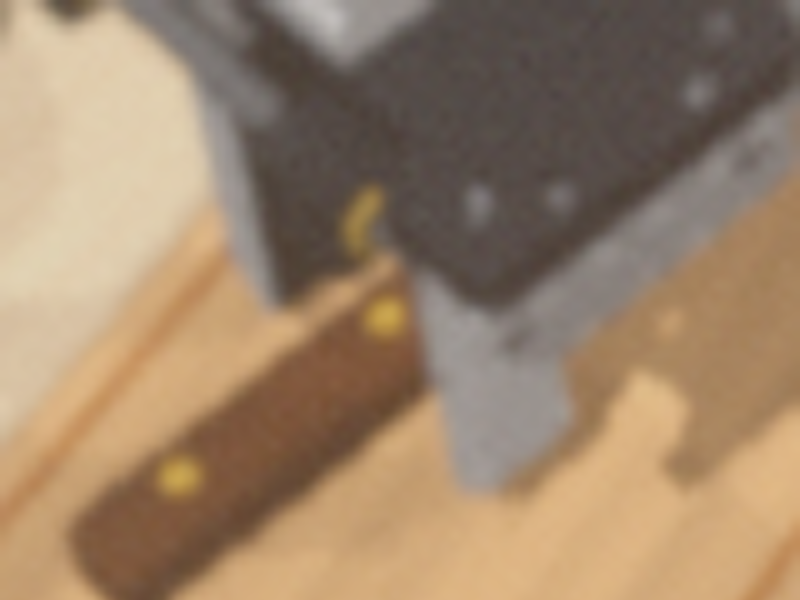

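The tips now flank the handle, at c5 (480,490) and (280,305), just above the board. The real fingertips are therefore at about TCP+8. Closing.

jog_arm --series '[{"offset": [0, 0, 0], "roll": 0, "claw": 8}, {"offset": [0, 0, 0], "roll": 0, "claw": 8}, {"offset": [0, 0, 0], "roll": 0, "claw": 8}, {"offset": [0, 0, 0], "roll": 0, "claw": 8}, {"offset": [0, 0, 0], "roll": 0, "claw": 8}, {"offset": [0, 0, 0], "roll": 0, "claw": 8}, {"offset": [0, 0, 0], "roll": 0, "claw": 8}, {"offset": [0, 0, 0], "roll": 0, "claw": 8}, {"offset": [0, 0, 0], "roll": 0, "claw": 8}, {"offset": [0, 0, 0.1], "roll": 0, "claw": 8}]'

```text
time_s: 11.65
position: [530.4, 298.7, 14.5]
ee_rot: [-0.0, 0.739, 0.674, -0.001]
wrist_force: [0.7, 0.5, -1.2]
width: 19.9
finger_force: 30.0
```

jog_arm --series '[{"offset": [0, 0, 0.7], "roll": 0, "claw": 8}, {"offset": [0, 0, 1.4], "roll": 0, "claw": 8}, {"offset": [-0.4, -0.6, 1.4], "roll": 0.6, "claw": 8}, {"offset": [-0.8, -1.4, 1.4], "roll": 1.4, "claw": 8}, {"offset": [-1.2, -2.2, 1.4], "roll": 2.3, "claw": 8}, {"offset": [-1.6, -3.0, 1.4], "roll": 3.2, "claw": 8}, {"offset": [-1.9, -3.7, 1.3], "roll": 4.1, "claw": 8}, {"offset": [-2.0, -4.0, 1.1], "roll": 4.52, "claw": 8}, {"offset": [-2.0, -4.0, 1.02], "roll": 4.52, "claw": 8}, {"offset": [-2.0, -4.0, 1.02], "roll": 4.52, "claw": 8}]'

```text
time_s: 12.9
position: [411.6, 59.6, 76.4]
ee_rot: [-0.0, 0.493, 0.87, 0.0]
wrist_force: [-0.2, -0.7, -1.9]
width: 19.4
finger_force: 30.0
```

```bash
python3 - <<'E'
from h import *
s=snap("scene",'s6.png'); g=get_state(); print(g['width'],g['position'],g['wrist_force'])
p=g['position']; print(to_pix("scene",[[485.5,-64,85],p+np.array([61.3,-102,13.8])])) 
cv2.imwrite('pics/c6.png',cv2.resize(s[200:320,260:420],(800,600),interpolation=cv2.INTER_CUBIC)[...,::-1])
E
```

```text
19.702834450147925 [411.9628506   59.68186312  76.65962198] [-0.50216858  0.30980054 -1.39985146]
[[344.35498684 253.82647868]
 [343.23574815 259.91238319]]
```

View pics/c6.png

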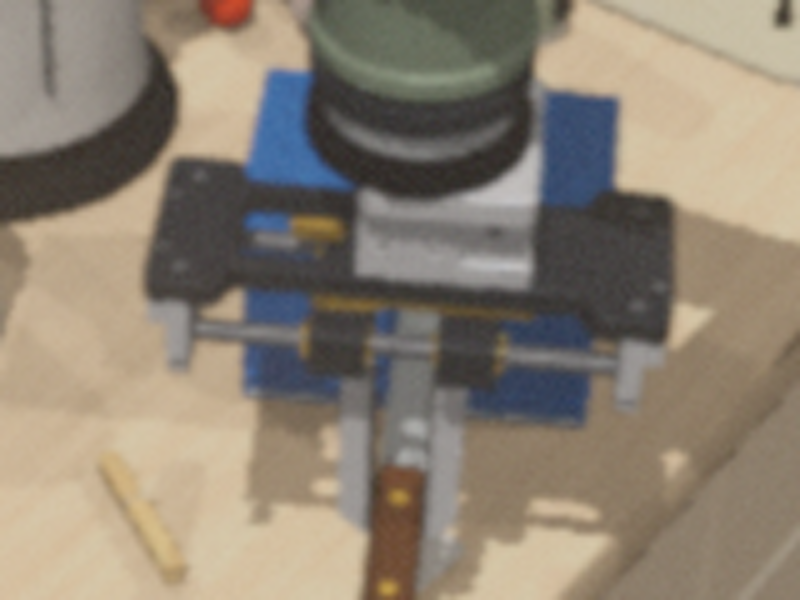

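Blade lines up with the notch (c6: blade along (415,400), tin front edge at y≈395). Inserting.

jog_arm --series '[{"offset": [0.1, -0.16, 0], "roll": 0, "claw": 8}, {"offset": [0.2, -0.33, 0], "roll": 0, "claw": 8}, {"offset": [0.28, -0.46, 0], "roll": 0, "claw": 8}, {"offset": [0.36, -0.59, 0], "roll": 0, "claw": 8}, {"offset": [0.44, -0.72, 0], "roll": 0, "claw": 8}, {"offset": [0.52, -0.85, 0], "roll": 0, "claw": 8}, {"offset": [0.58, -0.95, 0], "roll": 0, "claw": 8}, {"offset": [0.58, -0.95, 0], "roll": 0, "claw": 8}, {"offset": [0.58, -0.95, 0], "roll": 0, "claw": 8}, {"offset": [0.58, -0.95, 0], "roll": 0, "claw": 8}]'

```text
time_s: 14.2
position: [446.0, 2.3, 76.3]
ee_rot: [-0.0, 0.493, 0.87, -0.0]
wrist_force: [-1.0, 0.7, -0.4]
width: 19.4
finger_force: 30.0
```

jog_arm --series '[{"offset": [0, 0, -0.06], "roll": 0, "claw": 8}, {"offset": [0, 0, -0.12], "roll": 0, "claw": 8}, {"offset": [0, 0, -0.18], "roll": 0, "claw": 8}, {"offset": [0, 0, -0.24], "roll": 0, "claw": 8}, {"offset": [0, 0, -0.3], "roll": 0, "claw": 8}, {"offset": [0, 0, -0.36], "roll": 0, "claw": 8}, {"offset": [0, 0, -0.4], "roll": 0, "claw": 8}, {"offset": [0, 0, -0.45], "roll": 0, "claw": 8}, {"offset": [0, 0, -0.5], "roll": 0, "claw": 8}, {"offset": [0, 0, -0.52], "roll": 0, "claw": 8}]'

```text
time_s: 15.45
position: [448.2, 1.0, 49.1]
ee_rot: [0.001, 0.493, 0.87, -0.0]
wrist_force: [-9.2, -0.8, 32.3]
width: 19.8
finger_force: 30.1
```

```bash
python3 - <<'E'
from h import *
s=snap("scene",'s7.png'); g=get_state(); print(g['width'],g['position'],g['wrist_force'],g['wrist_torque'])
cv2.imwrite('pics/c7.png',cv2.resize(s[200:320,260:420],(800,600),interpolation=cv2.INTER_CUBIC)[...,::-1])
E
```

```text
19.563119606083294 [448.19353131   0.99021532  49.11140837] [-10.0292458   -0.18460494  29.03927626] [-0.21038128  1.57412927 -0.20402285]
```

View pics/c7.png

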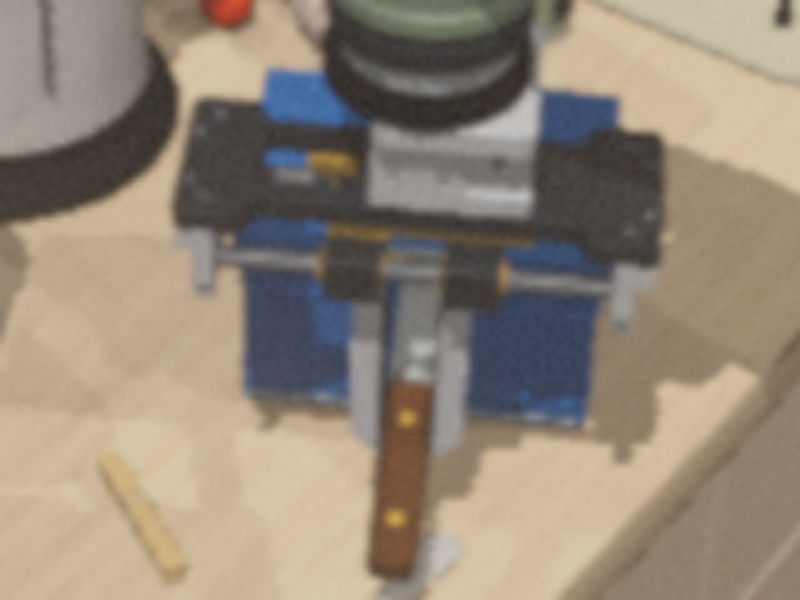

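The gripper hides the lid. Handle end is at c7 (390,570), clearly tilted down, and the force is about 30 N. Pressing a little further.

jog_arm --series '[{"offset": [0, 0, -0.04], "roll": 0, "claw": 8}, {"offset": [0, 0, -0.08], "roll": 0, "claw": 8}, {"offset": [0, 0, -0.12], "roll": 0, "claw": 8}, {"offset": [0, 0, -0.15], "roll": 0, "claw": 8}, {"offset": [0, 0, -0.15], "roll": 0, "claw": 8}, {"offset": [0, 0, -0.15], "roll": 0, "claw": 8}, {"offset": [0, 0, -0.15], "roll": 0, "claw": 8}, {"offset": [0, 0, -0.15], "roll": 0, "claw": 8}, {"offset": [0, 0, -0.15], "roll": 0, "claw": 8}, {"offset": [0, 0, -0.15], "roll": 0, "claw": 8}]'

```text
time_s: 16.75
position: [446.1, 2.1, 36.1]
ee_rot: [-0.0, 0.493, 0.87, 0.0]
wrist_force: [0.9, 0.3, 3.3]
width: 19.6
finger_force: 30.0
```

```bash
python3 - <<'E'
from h import *
s=snap("scene",'s8.png'); t=snap("top",'t8.png'); g=get_state(); print(g['width'],g['position'],g['wrist_force'],g['wrist_torque'])
a=cv2.imread('pics/t2.png')
f=lambda im:cv2.resize(im,(400,300),interpolation=cv2.INTER_CUBIC)
cv2.imwrite('pics/c8.png',cv2.vconcat([cv2.hconcat([f(s[210:285,300:400][...,::-1]),f(cv2.imread('pics/scene1.png')[210:285,300:400])]),cv2.hconcat([f(t[210:285,290:390][...,::-1]),f(a[210:285,290:390])])]))
E
```

```text
19.794007409671003 [446.1437821    2.12550528  36.08748409] [0.61323436 0.40958375 3.1662486 ] [-0.25558739 -0.39347951  0.05940045]
```

View pics/c8.png

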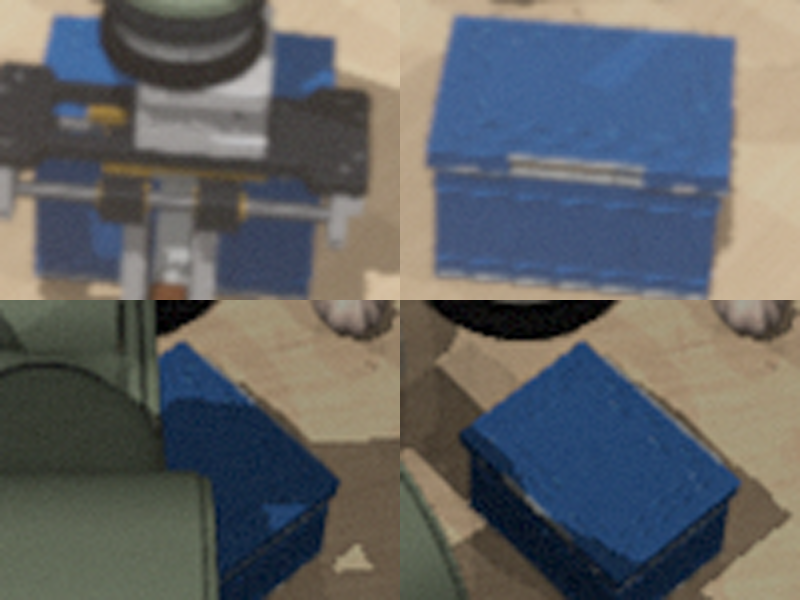

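The force dropped from 30 to 3 N, so the catches have let go; geometry puts the lid at about 0.1 rad. The panels confirm nothing was displaced. Next, lift the lid with the tilted knife.

jog_arm --series '[{"offset": [0, 0, 0.07], "roll": 0, "claw": 8}, {"offset": [0.01, -0.01, 0.13], "roll": 0, "claw": 8}, {"offset": [0.01, -0.01, 0.2], "roll": 0, "claw": 8}, {"offset": [0.02, -0.03, 0.27], "roll": 0, "claw": 8}, {"offset": [0.03, -0.04, 0.33], "roll": 0, "claw": 8}, {"offset": [0.04, -0.07, 0.4], "roll": 0, "claw": 8}, {"offset": [0.06, -0.1, 0.47], "roll": 0, "claw": 8}, {"offset": [0.09, -0.14, 0.53], "roll": 0, "claw": 8}, {"offset": [0.11, -0.19, 0.6], "roll": 0, "claw": 8}, {"offset": [0.15, -0.24, 0.7], "roll": 0, "claw": 8}]'

```text
time_s: 18.1
position: [455.5, -12.7, 78.5]
ee_rot: [0.0, 0.493, 0.87, -0.0]
wrist_force: [-0.5, 1.3, -2.4]
width: 20.0
finger_force: 30.0
```

```bash
cat > lid.py <<'E'
from h import *
np.set_printoptions(suppress=True,precision=2)
def tinw(P): 
    y=np.radians(-59); c,s=np.cos(y),np.sin(y); o=np.array([485.5,-64])+55*np.array([c,s]); o=np.array([o[0],o[1]]) 
    P=np.array(P,float); return np.c_[P[:,0]*c-P[:,1]*s+o[0],P[:,0]*s+P[:,1]*c+o[1],P[:,2]]
def lid(phi): # plate outline corners
    return tinw([[58-q*np.cos(phi)-3*np.sin(phi)*0,y,94+q*np.sin(phi)] for q,y in((0,-79),(116.5,-79),(116.5,79),(0,79))])
if __name__=="__main__":
    s=get_state();print(s['position'],s['wrist_force'],s['wrist_torque'],s['width'])
    for n in("scene","top"):
        im=optics.read_camera(n)
        for g in recognise(n,"tin_lid")[:1]+recognise(n,"tin")[:1]: print(n,round(g['p'],2),np.round(g['rect']))
        b=im.astype(int); m=(b[...,2]>b[...,0]+35)&(b[...,2]>b[...,1]+15); ys,xs=np.nonzero(m); k=(xs>270)&(xs<420)&(ys>140)&(ys<300)
        print(n,'blue bbox',xs[k].min(),ys[k].min(),xs[k].max(),ys[k].max(),k.sum())
        for phi in(0,.2,.5,.8,1.2,1.57,1.85): print(phi,to_pix(n,lid(phi)).round().astype(int).tolist())
E
python3 lid.py
```

```text
[455.45 -12.66  78.49] [-0.54  1.33 -2.37] [ 0.34  0.22 -0.11] 19.96430195933221
scene 0.56 [310. 213. 379. 284.]
scene blue bbox 309 213 378 282 790
0 [[384, 220], [383, 255], [306, 249], [313, 214]]
0.2 [[384, 220], [384, 246], [307, 239], [313, 214]]
0.5 [[384, 220], [386, 229], [307, 223], [313, 214]]
0.8 [[384, 220], [387, 212], [309, 206], [313, 214]]
1.2 [[384, 220], [389, 190], [311, 185], [313, 214]]
1.57 [[384, 220], [389, 176], [313, 170], [313, 214]]
1.85 [[384, 220], [389, 169], [315, 164], [313, 214]]
top 0.78 [335. 221. 374. 264.]
top 0.83 [336. 222. 372. 292.]
top blue bbox 335 220 374 290 858
0 [[375, 256], [344, 282], [304, 244], [335, 221]]
0.2 [[375, 256], [346, 277], [305, 239], [335, 221]]
0.5 [[375, 256], [349, 268], [308, 230], [335, 221]]
0.8 [[375, 256], [356, 257], [314, 220], [335, 221]]
1.2 [[375, 256], [367, 243], [325, 206], [335, 221]]
1.57 [[375, 256], [379, 232], [336, 196], [335, 221]]
1.85 [[375, 256], [388, 226], [345, 190], [335, 221]]
```

jog_arm --series '[{"offset": [0.04, -0.07, 0.08], "roll": 0, "claw": 8}, {"offset": [0.08, -0.13, 0.17], "roll": 0, "claw": 8}, {"offset": [0.13, -0.21, 0.25], "roll": 0, "claw": 8}, {"offset": [0.18, -0.3, 0.33], "roll": 0, "claw": 8}, {"offset": [0.23, -0.39, 0.38], "roll": 0, "claw": 8}, {"offset": [0.28, -0.47, 0.43], "roll": 0, "claw": 8}, {"offset": [0.34, -0.57, 0.48], "roll": 0, "claw": 8}, {"offset": [0.4, -0.67, 0.53], "roll": 0, "claw": 8}, {"offset": [0.45, -0.74, 0.57], "roll": 0, "claw": 8}, {"offset": [0.49, -0.81, 0.6], "roll": 0, "claw": 8}]'

```text
time_s: 19.65
position: [485.0, -61.4, 114.4]
ee_rot: [0.0, 0.493, 0.87, -0.0]
wrist_force: [-0.3, 1.0, -2.4]
width: 20.0
finger_force: 30.0
```

```bash
python3 lid.py | grep -v '^[0-9]'
```

```text
[484.95 -61.38 114.38] [-0.25  1.   -2.44] [0.29 0.06 0.01] 19.999942995463396
scene 0.82 [312. 180. 382. 223.]
scene 0.81 [309. 180. 383. 284.]
scene blue bbox 309 172 382 282 2653
top 0.93 [350. 211. 381. 256.]
top 0.65 [346. 208. 378. 290.]
top blue bbox 349 218 377 288 288
```

jog_arm --series '[{"offset": [0.03, -0.05, 0.02], "roll": 0, "claw": 8}, {"offset": [0.06, -0.1, 0.04], "roll": 0, "claw": 8}, {"offset": [0.09, -0.15, 0.06], "roll": 0, "claw": 8}, {"offset": [0.12, -0.2, 0.08], "roll": 0, "claw": 8}, {"offset": [0.15, -0.25, 0.1], "roll": 0, "claw": 8}, {"offset": [0.18, -0.3, 0.1], "roll": 0, "claw": 8}, {"offset": [0.2, -0.33, 0.1], "roll": 0, "claw": 8}, {"offset": [0.2, -0.33, 0.1], "roll": 0, "claw": 8}, {"offset": [0.2, -0.33, 0.1], "roll": 0, "claw": 8}, {"offset": [0.2, -0.33, 0.1], "roll": 0, "claw": 8}]'

```text
time_s: 21.2
position: [496.9, -81.0, 120.4]
ee_rot: [0.0, 0.493, 0.87, -0.0]
wrist_force: [-0.1, 0.5, -1.4]
width: 19.5
finger_force: 30.0
```

```bash
python3 lid.py | grep -v '^[0-9]'
```

```text
[496.92 -80.98 120.36] [-0.09  0.54 -1.36] [-0.05 -0.12 -0.06] 19.466707319187073
scene 0.87 [311. 170. 385. 221.]
scene 0.78 [310. 167. 385. 284.]
scene blue bbox 309 171 383 282 3792
top 0.6 [354. 203. 387. 254.]
top 0.86 [347. 204. 384. 291.]
top blue bbox 350 205 385 287 313
```

jog_arm --series '[{"offset": [0.03, -0.05, 0.02], "roll": 0, "claw": 8}, {"offset": [0.06, -0.1, 0.02], "roll": 0, "claw": 8}, {"offset": [0.09, -0.15, 0.02], "roll": 0, "claw": 8}, {"offset": [0.12, -0.2, 0.02], "roll": 0, "claw": 8}, {"offset": [0.12, -0.2, 0.02], "roll": 0, "claw": 8}, {"offset": [0.12, -0.2, 0.02], "roll": 0, "claw": 8}, {"offset": [0.06, -0.1, 0.2], "roll": 0, "claw": 8}, {"offset": [0, 0, 0.2], "roll": 0, "claw": 8}, {"offset": [-0.2, 0.33, 0.2], "roll": 0, "claw": 8}, {"offset": [-0.5, 0.83, 0.2], "roll": 0, "claw": 8}]'

```text
time_s: 22.75
position: [466.2, -30.3, 132.4]
ee_rot: [0.0, 0.494, 0.87, 0.0]
wrist_force: [0.1, 0.6, -1.4]
width: 19.9
finger_force: 30.0
```

```bash
python3 lid.py | grep -v '^[0-9]'; python3 - <<'E'
from h import *
np.set_printoptions(suppress=True,precision=1)
for nm in("knife","knife_tip","knife_grip"):
    for g in recognise("scene",nm)[:2]: print(nm,round(g['p'],2),np.round(g['rect']))
p=get_state()['position']; d=np.array([.515,-.857,0])
for b in(0,10,20,30): 
    b=np.radians(b); u=d*np.cos(b)+[0,0,np.sin(b)]; G=p+[0,0,13.8]; print(np.degrees(b),to_pix("scene",[G+119*u,G-65*u]).tolist())
E
```

```text
[466.22 -30.28 132.41] [ 0.1   0.64 -1.42] [-0.04 -0.11  0.02] 19.866474467004576
scene 0.56 [312. 162. 389. 220.]
scene 0.82 [310. 164. 389. 285.]
scene blue bbox 309 165 386 282 2759
top 0.66 [340. 192. 389. 253.]
top 0.91 [336. 190. 388. 292.]
top blue bbox 338 190 387 289 909
knife 0.9 [337. 201. 352. 275.]
knife 0.61 [310. 164. 386. 222.]
knife_tip 0.64 [337. 196. 351. 276.]
knife_tip 0.2 [131. 315. 164. 358.]
knife_grip 0.86 [337. 198. 353. 273.]
0.0 [[348.03389489147395, 206.76674058312528], [341.22286245790866, 265.8482037532241]]
10.0 [[348.4531389353832, 199.36263326874877], [341.02618828089203, 269.87919641187716]]
20.0 [[348.75164768081936, 193.00567670193584], [340.9207122163225, 273.005208533996]]
29.999999999999996 [[348.91573924750145, 187.9084071759408], [340.9073755052406, 275.1468457241176]]
```

Lid is at its stop, about 1.85 rad. Carrying the knife back to its place on the board.

jog_arm --series '[{"offset": [0.1, 0.7, 0.1], "roll": -0.5, "claw": 8}, {"offset": [0.3, 1.6, 0.1], "roll": -1.3, "claw": 8}, {"offset": [0.5, 2.5, 0.1], "roll": -2.2, "claw": 8}, {"offset": [0.7, 3.4, 0], "roll": -3.1, "claw": 8}, {"offset": [0.9, 4.3, 0], "roll": -4.0, "claw": 8}, {"offset": [1.05, 5.1, -0.2], "roll": -4.5, "claw": 8}, {"offset": [1.09, 5.5, -0.8], "roll": -4.5, "claw": 8}, {"offset": [1.09, 5.5, -1.4], "roll": -4.5, "claw": 8}, {"offset": [1.09, 5.5, -1.6], "roll": -4.5, "claw": 8}, {"offset": [1.09, 5.5, -1.7], "roll": -4.5, "claw": 8}]'

```text
time_s: 24.45
position: [531.6, 297.9, 30.1]
ee_rot: [-0.0, 0.738, 0.675, -0.001]
wrist_force: [-3.3, -3.5, 6.5]
width: 19.8
finger_force: 30.0
```

jog_arm --series '[{"offset": [0, 0, -0.06], "roll": 0, "claw": 8}, {"offset": [0, 0, -0.12], "roll": 0, "claw": 8}, {"offset": [0, 0, -0.18], "roll": 0, "claw": 8}, {"offset": [0, 0, -0.24], "roll": 0, "claw": 8}, {"offset": [0, 0, -0.28], "roll": 0, "claw": 8}, {"offset": [0, 0, -0.3], "roll": 0, "claw": 8}, {"offset": [0, 0, -0.32], "roll": 0, "claw": 8}, {"offset": [0, 0, -0.32], "roll": 0, "claw": 8}, {"offset": [0, 0, -0.32], "roll": 0, "claw": 8}, {"offset": [0, 0, -0.32], "roll": 0, "claw": 8}]'

```text
time_s: 25.7
position: [535.3, 298.2, 14.2]
ee_rot: [0.002, 0.738, 0.675, 0.002]
wrist_force: [-1.0, -4.5, 5.7]
width: 19.6
finger_force: 30.0
```

jog_arm --series '[{"offset": [0, 0, 0], "roll": 0, "claw": 26}, {"offset": [0, 0, 0], "roll": 0, "claw": 30}, {"offset": [0, 0, 0], "roll": 0, "claw": 40}, {"offset": [0, 0, 0], "roll": 0, "claw": 50}, {"offset": [0, 0, 0], "roll": 0, "claw": 50}, {"offset": [0, 0, 0], "roll": 0, "claw": 50}, {"offset": [0, 0, 0.4], "roll": 0, "claw": 50}, {"offset": [0, 0, 1.2], "roll": 0, "claw": 50}, {"offset": [0, 0, 2], "roll": 0, "claw": 50}, {"offset": [0, -0.7, 2.4], "roll": 0, "claw": 50}]'

```text
time_s: 26.95
position: [533.9, 259.1, 158.8]
ee_rot: [0.001, 0.736, 0.676, 0.003]
wrist_force: [0.1, -0.1, -1.0]
width: 49.9
finger_force: 0.0
```

```bash
cat > k.py <<'E'
from h import *
np.set_printoptions(suppress=True,precision=1)
s=snap("scene",'s9.png');print(get_state()['position'])
for g in regions_of("scene","knife")[:1]:
    c=max(cv2.findContours(g['region'].astype(np.uint8),0,2)[0],key=len)
    print(round(g['p'],2),np.round(g['rect']),cv2.minAreaRect(to_world("scene",c.astype(float),24)[:,:2].astype(np.float32)))
for g in regions_of("scene","peg_b")[:4]:
    c=max(cv2.findContours(g['region'].astype(np.uint8),0,2)[0],key=len)
    print('peg',round(g['p'],2),np.round(g['rect']),cv2.minAreaRect(to_world("scene",c.astype(float),10)[:,:2].astype(np.float32)))
for t,z in(("cherry_tomato",18),("teaspoon",5),("tumbler",45)):
    for g in recognise("scene",t)[:1]: q=g['rect'];print(t,np.round(q),to_world("scene",[[(q[0]+q[2])/2,(q[1]+q[3])/2]],z)[0])
E
python3 k.py
```

```text
[535.4 253.5 161.1]
0.98 [175. 334. 258. 403.] ((532.5162963867188, 266.27862548828125), (183.2609405517578, 27.14934730529785), 86.47037506103516)
peg 0.49 [434. 206. 438. 226.] ((432.6724548339844, -390.8525085449219), (9.114720344543457, 72.61112976074219), 36.71107482910156)
peg 0.46 [279. 292. 294. 316.] ((537.2728881835938, 63.25336837768555), (11.70725154876709, 74.04557037353516), 60.16865921020508)
cherry_tomato [214. 318. 230. 336.] [590.7 196.8  18. ]
teaspoon [311. 304. 348. 350.] [432.4  57.2   5. ]
tumbler [227. 225. 261. 274.] [692.   24.7  45. ]
```

Knife is flat on the board (plan length 183 mm). Next, peg_b.

jog_arm --series '[{"offset": [0, -0.7, 0], "roll": 0.8, "claw": 40}, {"offset": [0, -1.5, 0], "roll": 1.8, "claw": 40}, {"offset": [0.03, -2.3, 0], "roll": 2.9, "claw": 40}, {"offset": [0.07, -2.9, 0], "roll": 4.0, "claw": 40}, {"offset": [0.07, -3.22, 0], "roll": 5.1, "claw": 40}, {"offset": [0.07, -3.22, 0], "roll": 6.2, "claw": 40}, {"offset": [0.07, -3.22, -0.4], "roll": 7.3, "claw": 40}, {"offset": [0.07, -3.22, -1.1], "roll": 8.25, "claw": 40}, {"offset": [0.07, -3.22, -1.8], "roll": 8.25, "claw": 40}, {"offset": [0.07, -3.22, -2.2], "roll": 8.25, "claw": 40}]'

```text
time_s: 28.5
position: [533.2, 64.9, 18.9]
ee_rot: [-0.003, 0.25, 0.968, -0.001]
wrist_force: [-0.5, 0.2, 0.8]
width: 40.0
finger_force: 0.0
```

jog_arm --series '[{"offset": [0, 0, -0.2], "roll": 0, "claw": 40}, {"offset": [0, 0, -0.4], "roll": 0, "claw": 40}, {"offset": [0, 0, -0.45], "roll": 0, "claw": 40}, {"offset": [0, 0, -0.45], "roll": 0, "claw": 3}, {"offset": [0, 0, -0.45], "roll": 0, "claw": 3}, {"offset": [0, 0, -0.45], "roll": 0, "claw": 3}, {"offset": [0, 0, -0.45], "roll": 0, "claw": 3}, {"offset": [0, 0, -0.45], "roll": 0, "claw": 3}, {"offset": [0, 0, -0.45], "roll": 0, "claw": 3}, {"offset": [0, 0, -0.45], "roll": 0, "claw": 3}]'

```text
time_s: 29.75
position: [536.7, 63.7, -3.5]
ee_rot: [0.0, 0.251, 0.968, 0.0]
wrist_force: [-0.4, 0.2, 4.8]
width: 8.1
finger_force: 30.0
```

jog_arm --series '[{"offset": [0, 0, 0.7], "roll": 0, "claw": 3}, {"offset": [0, 0, 1.5], "roll": 0.5, "claw": 3}, {"offset": [0, 0, 2.1], "roll": 1.5, "claw": 3}, {"offset": [-0.1, -0.5, 2.2], "roll": 2.6, "claw": 3}, {"offset": [-0.25, -1.2, 2.2], "roll": 3.7, "claw": 3}, {"offset": [-0.4, -1.9, 2.2], "roll": 4.8, "claw": 3}, {"offset": [-0.56, -2.6, 2.2], "roll": 5.9, "claw": 3}, {"offset": [-0.56, -2.6, 2.2], "roll": 7.0, "claw": 3}, {"offset": [-0.56, -2.6, 2.2], "roll": 7.5, "claw": 3}, {"offset": [-0.56, -2.6, 2.2], "roll": 7.5, "claw": 3}]'

```text
time_s: 31.0
position: [502.1, -92.1, 127.2]
ee_rot: [-0.0, -0.266, 0.964, 0.0]
wrist_force: [0.4, -0.2, -0.1]
width: 8.3
finger_force: 30.0
```

jog_arm --series '[{"offset": [0, 0, -0.5], "roll": 0, "claw": 3}, {"offset": [0, 0, -1.0], "roll": 0, "claw": 3}, {"offset": [0, 0, -1.35], "roll": 0, "claw": 3}, {"offset": [0, 0, -1.35], "roll": 0, "claw": 3}, {"offset": [0, 0, -1.35], "roll": 0, "claw": 26}, {"offset": [0, 0, -1.35], "roll": 0, "claw": 26}, {"offset": [0, 0, -1.35], "roll": 0, "claw": 26}, {"offset": [0, 0, -0.7], "roll": 0, "claw": 26}, {"offset": [0, 0, 0], "roll": 0, "claw": 26}, {"offset": [0, 0, 0.3], "roll": 0, "claw": 26}]'

```text
time_s: 32.25
position: [504.6, -92.9, 149.5]
ee_rot: [0.002, -0.267, 0.964, -0.002]
wrist_force: [0.6, -1.0, -1.1]
width: 26.1
finger_force: 0.0
```

jog_arm --series '[{"offset": [0, 0, 0.8], "roll": 0, "claw": 40}, {"offset": [-0.2, -0.2, 1.6], "roll": -1, "claw": 40}, {"offset": [-0.4, -0.9, 1.7], "roll": -2.2, "claw": 40}, {"offset": [-0.6, -1.8, 1.7], "roll": -3.4, "claw": 40}, {"offset": [-0.8, -2.7, 1.7], "roll": -4.6, "claw": 40}, {"offset": [-1.0, -3.6, 1.7], "roll": -5.8, "claw": 40}, {"offset": [-1.1, -4.4, 1.4], "roll": -7, "claw": 40}, {"offset": [-1.17, -4.96, 0.8], "roll": -8.2, "claw": 40}, {"offset": [-1.17, -4.96, 0], "roll": -9.4, "claw": 40}, {"offset": [-1.17, -4.96, -0.8], "roll": -10.4, "claw": 40}]'

```text
time_s: 33.5
position: [432.4, -390.9, 97.2]
ee_rot: [0.001, 0.443, 0.896, -0.0]
wrist_force: [0.8, -1.0, -0.5]
width: 40.0
finger_force: 0.0
```

```bash
cat > p.py <<'E'
from lid import *
print(get_state()['position'])
for n in("scene","top"):
    optics.read_camera(n)
    for g in regions_of(n,"peg_b")[:5]:
        c=max(cv2.findContours(g['region'].astype(np.uint8),0,2)[0],key=len); w=to_world(n,c.astype(float),12)
        print(n,round(g['p'],2),np.round(g['rect']),cv2.minAreaRect(w[:,:2].astype(np.float32)))
    print('tin floor px',to_pix(n,tinw([[-52,-72,3],[-52,72,3],[52,72,3],[52,-72,3]])).round().astype(int).tolist())
    for g in recognise(n,"tin_lid")[:1]: print('lid',g['p'],np.round(g['rect']))
E
python3 p.py
```

```text
[ 432.38 -390.86   97.25]
scene 0.66 [431. 205. 440. 226.] ((432.05938720703125, -388.29730224609375), (11.187848091125488, 80.53517150878906), 36.39857864379883)
tin floor px [[376, 284], [310, 278], [315, 247], [377, 252]]
lid 0.9 [313. 164. 387. 220.]
top 0.6 [432. 262. 447. 280.] ((431.7854309082031, -391.6529541015625), (14.250576972961426, 71.9233169555664), 33.72005844116211)
top 0.52 [337. 266. 346. 276.] ((495.9052734375, -110.85404968261719), (34.030723571777344, 12.887186050415039), 28.536523818969727)
top 0.22 [218. 253. 227. 268.] ((594.6484375, 201.75540161132812), (31.693172454833984, 37.809104919433594), 82.63682556152344)
tin floor px [[343, 295], [308, 262], [334, 241], [369, 273]]
lid 0.75 [159. 252. 251. 322.]
```

peg_b is gone from the worktop and shows inside the tin. Gripping peg_a.

jog_arm --series '[{"offset": [0, 0, -0.7], "roll": 0, "claw": 40}, {"offset": [0, 0, -1.3], "roll": 0, "claw": 40}, {"offset": [0, 0, -1.6], "roll": 0, "claw": 40}, {"offset": [0, 0, -1.69], "roll": 0, "claw": 40}, {"offset": [0, 0, -1.69], "roll": 0, "claw": 3}, {"offset": [0, 0, -1.69], "roll": 0, "claw": 3}, {"offset": [0, 0, -1.69], "roll": 0, "claw": 3}, {"offset": [0, 0, -1.69], "roll": 0, "claw": 3}, {"offset": [0, 0, -1.69], "roll": 0, "claw": 3}, {"offset": [0, 0, -1.69], "roll": 0, "claw": 3}]'

```text
time_s: 35.05
position: [432.8, -390.5, -2.7]
ee_rot: [0.001, 0.441, 0.898, -0.0]
wrist_force: [-0.6, -1.5, 5.0]
width: 7.7
finger_force: 30.0
```

jog_arm --series '[{"offset": [0, 0, 0.7], "roll": 0, "claw": 3}, {"offset": [0, 0, 1.6], "roll": 0, "claw": 3}, {"offset": [0, 0, 2.5], "roll": 0.8, "claw": 3}, {"offset": [0, 0, 3.4], "roll": 2, "claw": 3}, {"offset": [0.05, 0.4, 4.1], "roll": 3.2, "claw": 3}, {"offset": [0.2, 1.3, 4.2], "roll": 4.4, "claw": 3}, {"offset": [0.4, 2.2, 4.2], "roll": 5.6, "claw": 3}, {"offset": [0.6, 3.1, 4.2], "roll": 6.8, "claw": 3}, {"offset": [0.8, 4.0, 4.2], "roll": 8, "claw": 3}, {"offset": [1.1, 4.9, 4.2], "roll": 9.2, "claw": 3}]'

```text
time_s: 36.3
position: [498.1, -93.8, 248.0]
ee_rot: [-0.0, -0.188, 0.982, 0.0]
wrist_force: [0.4, 0.3, -0.8]
width: 7.7
finger_force: 30.0
```

jog_arm --series '[{"offset": [0.07, 0.06, 0], "roll": 0.6, "claw": 3}, {"offset": [0.07, 0.06, -0.6], "roll": 1.2, "claw": 3}, {"offset": [0.07, 0.06, -1.4], "roll": 1.2, "claw": 3}, {"offset": [0.07, 0.06, -2.2], "roll": 1.2, "claw": 3}, {"offset": [0.07, 0.06, -2.9], "roll": 1.2, "claw": 3}, {"offset": [0.07, 0.06, -3.3], "roll": 1.2, "claw": 3}, {"offset": [0.07, 0.06, -3.3], "roll": 1.2, "claw": 3}, {"offset": [0.07, 0.06, -3.3], "roll": 1.2, "claw": 26}, {"offset": [0.07, 0.06, -3.3], "roll": 1.2, "claw": 26}, {"offset": [0.07, 0.06, -3.3], "roll": 1.2, "claw": 26}]'

```text
time_s: 37.55
position: [503.6, -92.5, 51.8]
ee_rot: [0.001, -0.267, 0.964, -0.001]
wrist_force: [1.3, -0.8, -0.1]
width: 25.6
finger_force: 0.0
```

jog_arm --series '[{"offset": [0, 0, 0.5], "roll": 0, "claw": 26}, {"offset": [0, 0, 1.3], "roll": 0, "claw": 26}, {"offset": [0, 0, 2.2], "roll": 0, "claw": 26}, {"offset": [0, 0, 3.1], "roll": 0, "claw": 26}, {"offset": [-0.2, -0.5, 3.3], "roll": -1, "claw": 26}, {"offset": [-0.4, -1.4, 3.3], "roll": -2, "claw": 26}, {"offset": [-0.6, -2.3, 3.3], "roll": -3, "claw": 26}, {"offset": [-0.8, -3.2, 3.3], "roll": -4, "claw": 26}, {"offset": [-1.0, -4.1, 3.3], "roll": -5, "claw": 26}, {"offset": [-1.2, -5.0, 3.3], "roll": -6, "claw": 26}]'

```text
time_s: 38.8
position: [430.2, -394.0, 249.4]
ee_rot: [0.001, 0.151, 0.989, -0.0]
wrist_force: [1.6, 0.9, 0.3]
width: 26.4
finger_force: 0.0
```

```bash
python3 p.py; python3 k.py; python3 lid.py | grep -v '^[0-9]'; python3 - <<'E'
from lid import *
im=optics.read_camera("top"); m=np.zeros((480,640),np.uint8); cv2.fillConvexPoly(m,to_pix("top",tinw([[-52,-72,3],[-52,72,3],[52,72,3],[52,-72,3]])).round().astype(np.int32),1)
b=im.astype(int); w=(b[...,0]>b[...,2]+25)&(m>0); n,l,st,ce=cv2.connectedComponentsWithStats(w.astype(np.uint8)); print(w.sum(),[(s[4],to_world("top",[c],12)[0]) for s,c in zip(st[1:],ce[1:]) if s[4]>3])
E
```

```text
[ 430.16 -393.99  249.39]
scene 0.64 [306. 165. 390. 288.] ((605.505126953125, -249.506591796875), (207.82327270507812, 468.138671875), 31.71699333190918)
scene 0.57 [310. 162. 386. 222.] ((667.6912841796875, -344.8135986328125), (206.1661376953125, 234.8055877685547), 30.93124008178711)
tin floor px [[376, 284], [310, 278], [315, 247], [377, 252]]
lid 0.79 [310. 163. 390. 220.]
tin floor px [[343, 295], [308, 262], [334, 241], [369, 273]]
lid 0.48 [340. 197. 356. 208.]
[ 431.1 -390.9  248.9]
0.56 [175. 336. 259. 400.] ((531.7083740234375, 266.9083251953125), (181.8894500732422, 27.331436157226562), 86.10797882080078)
cherry_tomato [215. 319. 233. 334.] [589.  193.7  18. ]
teaspoon [310. 306. 351. 351.] [428.2  58.7   5. ]
tumbler [225. 226. 261. 280.] [687.5  32.9  45. ]
[ 431.1  -391.31  248.79] [-0.43 -0.33 -0.08] [ 0.02 -0.12 -0.07] 26.12359963092398
scene 0.75 [310. 162. 388. 222.]
scene 0.79 [307. 165. 387. 283.]
scene blue bbox 309 165 388 282 7144
top 0.66 [339. 195. 358. 210.]
top 0.58 [173. 276. 241. 285.]
top blue bbox 339 190 356 208 132
1 []
```

jog_arm --series '[{"offset": [-0.2, -0.6, 0], "roll": 0, "claw": 26}, {"offset": [-0.4, -1.2, 0], "roll": 0, "claw": 26}, {"offset": [-0.6, -1.8, 0], "roll": 0, "claw": 26}, {"offset": [-0.8, -2.4, 0], "roll": 0, "claw": 26}, {"offset": [-1.0, -2.6, -0.6], "roll": 0, "claw": 26}, {"offset": [-1.0, -2.6, -1.2], "roll": 0, "claw": 26}, {"offset": [-1.0, -2.6, -1.2], "roll": 0, "claw": 26}, {"offset": [-1.0, -2.6, -1.2], "roll": 0, "claw": 26}, {"offset": [-1.0, -2.6, -1.2], "roll": 0, "claw": 26}, {"offset": [-1.0, -2.6, -1.2], "roll": 0, "claw": 26}]'

```text
time_s: 41.0
position: [371.3, -548.9, 178.5]
ee_rot: [0.001, 0.148, 0.989, -0.001]
wrist_force: [0.1, -0.1, -1.0]
width: 25.8
finger_force: 0.0
```

```bash
python3 - <<'E'
from lid import *
for n in("top","scene"):
    im=optics.read_camera(n); m=np.zeros((480,640),np.uint8); z=3 if n=="top" else 60
    cv2.fillConvexPoly(m,to_pix(n,tinw([[-52,-72,z],[-52,72,z],[52,72,z],[52,-72,z]])).round().astype(np.int32),1)
    b=im.astype(int); w=(b[...,0]>b[...,2]+15)&(m>0); k,l,st,ce=cv2.connectedComponentsWithStats(w.astype(np.uint8))
    for s in st[1:]:
        if s[4]>4: print(n,s)
    for g in regions_of(n,"peg_a")[:6]:
        c=max(cv2.findContours(g['region'].astype(np.uint8),0,2)[0],key=len); q=cv2.minAreaRect(to_world(n,c.astype(float),12)[:,:2].astype(np.float32)); print(n,round(g['p'],2),np.round(g['rect']),np.round(q[0]),np.round(q[1]),q[2])
    s=m.copy(); g=im.mean(2).astype(int)
    if n=="top": print('rgb means in tin',im[m>0].mean(0),'green arm frac',((b[...,1]>b[...,2]+8)&(m>0)).sum()/m.sum())
print(get_state()['position'])
E
```

```text
rgb means in tin [49.16 52.92 42.56] green arm frac 0.6986136226642555
scene [323 246  31   8 168]
scene 0.33 [306. 162. 390. 282.] [ 608. -250.] [211. 469.] 31.715646743774414
[ 370.82 -548.29  177.07]
```

```bash
python3 - <<'E'
from lid import *
im=optics.read_camera("scene"); b=im.astype(int); w=(b[...,0]>b[...,2]+15)
o=tinw([[0,0,0]])[0]; y=np.radians(-59); R=np.array([[np.cos(y),np.sin(y)],[-np.sin(y),np.cos(y)]])
for r_ in range(238,258): 
    x=np.nonzero(w[r_,315:375])[0]+315
    if len(x): print(r_,x.min(),x.max(),len(x),'tin XY at z=18:',(R@(to_world("scene",[[x.min(),r_],[x.max(),r_]],18)[:,:2]-o[:2]).T).T.round().tolist())
P=[[-22,-36,15],[-22,36,15],[20,-36,18],[20,36,18],[-55,0,85],[-55,40,94]]
print(to_pix("scene",tinw(P)).round(1).tolist())
E
```

```text
246 323 337 15 tin XY at z=18: [[41.0, 53.0], [45.0, 21.0]]
247 324 352 29 tin XY at z=18: [[37.0, 51.0], [45.0, -13.0]]
248 328 353 26 tin XY at z=18: [[35.0, 41.0], [42.0, -16.0]]
249 328 353 26 tin XY at z=18: [[32.0, 41.0], [39.0, -16.0]]
250 328 353 26 tin XY at z=18: [[28.0, 41.0], [35.0, -16.0]]
251 328 353 26 tin XY at z=18: [[25.0, 40.0], [32.0, -16.0]]
252 336 353 18 tin XY at z=18: [[24.0, 22.0], [28.0, -16.0]]
[[360.4, 268.9], [327.9, 266.1], [361.5, 255.2], [329.7, 252.5], [344.4, 253.8], [325.3, 249.0]]
```

jog_arm --series '[{"offset": [0, 0.5, 0.8], "roll": 0, "claw": 26}, {"offset": [0.1, 1.2, 1.4], "roll": 0, "claw": 26}, {"offset": [0.2, 2.2, 1.4], "roll": 0, "claw": 26}, {"offset": [0.4, 3.2, 1.4], "roll": 0, "claw": 26}, {"offset": [0.6, 4.2, 1.4], "roll": 0, "claw": 26}, {"offset": [0.8, 5.2, 1.4], "roll": 0, "claw": 26}, {"offset": [1.0, 6.2, 1.4], "roll": 0, "claw": 26}, {"offset": [1.2, 7.2, 1.4], "roll": 0, "claw": 26}, {"offset": [1.4, 8.2, 1.4], "roll": 0, "claw": 26}, {"offset": [1.6, 9.2, 1.4], "roll": 0, "claw": 26}]'

```text
time_s: 42.5
position: [466.8, 5.7, 261.0]
ee_rot: [0.001, 0.149, 0.989, -0.0]
wrist_force: [1.2, -0.2, -0.5]
width: 26.1
finger_force: 0.0
```

jog_arm --series '[{"offset": [0.2, 1, 0], "roll": 0, "claw": 26}, {"offset": [0.4, 2, 0], "roll": 0, "claw": 26}, {"offset": [0.6, 3, 0], "roll": 0, "claw": 26}, {"offset": [0.8, 4, 0], "roll": 0, "claw": 26}, {"offset": [0.8, 4.6, 0], "roll": 0, "claw": 26}, {"offset": [0.8, 4.6, 0], "roll": 0, "claw": 26}, {"offset": [0.8, 4.6, 0], "roll": 0, "claw": 26}, {"offset": [0.8, 4.6, 0], "roll": 0, "claw": 26}, {"offset": [0.8, 4.6, 0], "roll": 0, "claw": 26}, {"offset": [0.8, 4.6, 0], "roll": 0, "claw": 26}]'

```text
time_s: 43.75
position: [514.8, 279.1, 260.8]
ee_rot: [0.0, 0.149, 0.989, 0.0]
wrist_force: [-0.1, 0.7, 1.0]
width: 25.8
finger_force: 0.0
```

```bash
python3 - <<'E'
from lid import *
n="top"; im=optics.read_camera(n); print(get_state()['position'],get_state()['time_s']); b=im.astype(int); w=(b[...,0]>b[...,2]+5)
m=np.zeros((480,640),np.uint8); cv2.fillConvexPoly(m,to_pix(n,tinw([[-50,-70,6],[-50,70,6],[50,70,6],[50,-70,6]])).round().astype(np.int32),1)
o=tinw([[0,0,0]])[0]; y=np.radians(-59); R=np.array([[np.cos(y),np.sin(y)],[-np.sin(y),np.cos(y)]])
k,l,st,ce=cv2.connectedComponentsWithStats((w&(m>0)).astype(np.uint8))
f=lambda p:(R@(to_world(n,p,15)[:,:2]-o[:2]).T).T.round().astype(int)
for i in range(1,k):
    if st[i][4]>4:
        q=np.argwhere(l==i)[:,::-1].astype(float); print(st[i],'tin XY rect',cv2.minAreaRect(f(q).astype(np.float32)))
for g in regions_of(n,"peg_a")[:6]: print(round(g['p'],2),np.round(g['rect']),f([[(g['rect'][0]+g['rect'][2])/2,(g['rect'][1]+g['rect'][3])/2]]))
print(m.sum(),im[m>0].mean(0))
# brightness map in tin coordinates: rows X -48..48, cols Y -66..66
for X in range(-48,52,8): print(X,[int(b[int(v),int(u),0]-b[int(v),int(u),2]) for u,v in to_pix(n,tinw([[X,Y,12] for Y in range(-64,68,8)])).round()])
E
```

```text
[514.8  279.26 260.72] 43.8
[329 244  26  20 198] tin XY rect ((32.62646484375, 25.144119262695312), (85.0564193725586, 32.82610321044922), 85.60128784179688)
[325 258  20  18 102] tin XY rect ((-12.929205894470215, 2.9380455017089844), (14.634180068969727, 71.97356414794922), 3.814074993133545)
1572 [29.6  38.46 50.42]
-48 [-23, -28, -26, -23, -22, -26, -29, -23, -29, -26, -27, -23, -30, -28, -23, -30, -23]
-40 [-36, -24, -34, -27, -31, -25, -26, -23, -21, -26, -27, -30, -28, -39, -29, -30, -29]
-32 [-39, -33, -28, -39, -23, -31, -29, -32, -41, -34, -34, -41, -31, -24, -56, -47, -56]
-24 [-36, -35, -33, -27, -31, -23, -28, -28, -9, -1, 0, -2, 2, -3, -5, 4, 6]
-16 [-33, -34, -39, -43, -18, -5, -1, 6, 17, 33, 25, 30, 32, 16, -44, -39, -33]
-8 [-35, -38, -31, -43, 2, 32, 36, 31, 30, 35, 46, 62, 33, 9, -36, -43, -42]
0 [-42, -36, -35, -38, -33, -43, -36, -33, -33, -50, -66, -73, -72, -76, -72, -73, -46]
8 [-38, -32, -36, -43, -31, -33, -34, -36, -26, -36, -32, -33, -51, -59, -51, -70, -50]
16 [-34, -33, -33, -46, -31, -30, -35, -28, 29, -4, -5, -21, -33, -26, -35, -38, -44]
24 [-35, -30, -30, -39, -29, -33, -38, -40, 38, 36, 40, 40, 37, 35, 38, 28, -9]
32 [-33, -32, -39, -53, -33, -27, -32, -36, -33, -33, -27, 2, 18, 15, 37, 41, 43]
40 [-34, -34, -31, -63, -30, -30, 27, 33, 33, 32, 27, 32, 35, 31, 33, 7, -18]
48 [-41, -43, -34, -65, -31, -32, -8, 32, 28, 20, 6, 30, 18, 8, 1, 14, -36]
```

The tin holds two pegs in front (X≈-13 lit, X≈-24 in shade) as well as the two at the hinge. No peg is left on the worktop, the knife is flat and the lid is at its stop, so I'm handing in.

```bash
python3 -c "
from cell import r
print(r.job_done())"
```

```text
the job is handed in; nothing more can be done
None
```

I levered the lid up with the knife and swung it back to its stop, laid the knife flat on the board and put both loose pegs in the tin, then handed the job in at about 44 s; it gave no verdict back, and the lid opening past 0.07 rad with the knife bearing on it was inferred from the force drop and geometry, not seen.

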